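Pack the drawing kit into the desk organiser

ROBOT

A 6-joint arm with a two-finger parallel gripper is mounted at the origin on the work surface; the furniture and walls round the work are solid. World frame = base frame: x ahead of the robot, y to its left, z up, the work surface at z = 0. Lengths are in m, angles in rad, forces in N, time in s.
With the tool pointing down it reaches from about 0.375 to 0.975 m from the base axis. Payload 3.8 kg.
Tool frame: the origin (TCP) lies midway between the tips of the shut fingers; the grasp point (between the pads) lies 19 mm behind it; y points along the fingers, z is the direction in which the jaws open and shut, and the axes are right-handed (so a half turn about y gives the same grasp; the last joint's range is limited). The gripper opens to 88 mm and grips with 3 to 60 N. Pads are 18 mm wide; open, the fingers measure 123 mm over their backs; the gripper's body (75 mm by 187 mm) begins 45 mm behind the grasp point.
Start: joints at [1.071, 0.264, 1.604, -0, 1.274, -0.037], TCP at [0.301, 0.604, 0.239] pointing down, gripper open.
Joint ranges: [-2.63, 2.63], [-0.94, 2.18], [0.31, 2.57], [-1.31, 4.45], [0, 2.66], [-2.55, 2.55]. Speed limits (rad/s): [2.57, 2.57, 3.14, 3.14, 3.14, 3.14].

INTERFACE

Orientations are given as [roll, pitch, yaw] about the fixed x, y, z axes, in that order (R = Rz(yaw) Ry(pitch) Rx(roll)).
In Python, from cell import manip gives the robot as it stands.
- The arm moves only by the tool apply_moves, never from a script. Its argument "rows" is a list that holds one entry, the list of rows, each a list of 7 numbers: the shift along the tool's x, y, z in mm, then the turn, a rotation vector about the tool's x, y, z in rad, then the gripper command: -1 is fully open, 1 is shut, values between are in proportion. A call has 1 to 8 rows; each row shifts and turns the pose as measured when the row begins, along the tool's axes as they then stand; what a row does not reach is not made up. A row lasts 1/10 s, in which the tool goes at most 50 mm and 8.59 degrees, less where a joint would pass 70% of its speed; a pose out of reach is approached as far as the arm can. A call is refused whole if a number of a shift passes 50 or a number of a turn 0.15, either way. A call with a gripper value outside its range is refused whole. The fingers move at their own pace and stop on an object; "squeeze" is the grip in N (left out, the last holds). Time passes only in rows, so rows that do not move let the fingers close. It gives the time, the measured TCP pose, the force and the opening at its end, in the units of the state.
- manip.sense(): the state, without advancing time (a new reading comes with each control period).
- manip.get_image(name): name is "side" or "top"; returns a dict with "pixels" (384x512x3 uint8, red, green, blue), "fx", "fy", "cx", "cy" (pixels), "pose" (4x4, takes a point from camera to world coordinates). Camera axes: x right, y up, looking along -z (the intrinsics and any distortion apply to the point x, -y, -z); pixel columns grow to the right and rows downward; lengths in m; the calibration is good to about 2 mm. A picture is of the moment at which its call begins. There is no depth.
- manip.hand_in(): hands the job in, once; it reports no verdict.
The state is a dict: "time_s": time; "joint_positions": joint angles; "qd": joint speeds; "joint_efforts": joint torques, N m; "eef_pos": TCP position; "orientation": TCP orientation; "wrist_force": force on the tool from outside, world axes, zero at the start; "torque": the same for the moment, N m; "width": finger opening in m.
Only numpy, scipy, OpenCV 4.12 (cv2) and the standard library are available. Lean on these libraries where they do the work, as an engineer would, in place of code of your own. Each camera call takes 0.05 s, during which the arm holds its last target. There are 200 camera calls.

TASK

Gather the drawing kit into the desk organiser: lay the pencil, the eraser and the sharpener each in the pocket shaped for it, then, last of all, stand the glue stick upright in the round well. The ballpen and the USB stick look similar but do not belong to the kit; leave them lying where they are.

Things in the scene. Friction and masses are not known exactly. Their poses are not given: they have to be found in the camera images.
- pencil: Green wooden pencil with a sharpened tip, thin and six-sided, 7 mm wide, 123 mm long, 7 mm high, lying on the desk. Origin: middle of its length, on its underside; its y axis runs along it to the tip. Belongs in pencil_insert.
- eraser: Block eraser, blue card sleeve with a white end, 18 x 52 x 11.5 mm high, lying flat. Origin: centre of its underside, z up. Its 52 mm length is NOT along an axis: it lies along the body's y axis turned by +0.576 rad about z (counter-clockwise from above). Belongs in eraser_insert.
- sharpener: Small bare-metal wedge pencil sharpener, 12 mm wide (upright parallel sides), 25 mm long (ends slope inward going up), 11 mm high with a screw head to 13 mm. Origin: centre of its underside, z up. Its 25 mm length is NOT along an axis: it lies along the body's y axis turned by +0.349 rad about z (counter-clockwise from above). Belongs in sharpener_insert.
- glue_stick: Capped glue stick standing upright, a cylinder 25 mm in diameter, 96 mm tall. Origin: centre of its underside, z up. Belongs in glue_insert, and goes in last.
- ballpen: Look-alike to leave alone: green ballpen with a clip, thicker and longer than the pencil, 12 x 145 x 9 mm, lying on the desk. Origin: middle of its length, on its underside; y along it.
- usb_stick: Look-alike to leave alone: black USB stick, 17 x 47 x 8.5 mm with a narrower pale end, lying flat. Origin: centre of its underside; its length lies along the body's y axis turned by +0.908 rad about z. (A second one far off beside the calculator plays no part.)
- pencil_insert: Pencil insert: fixed grey block 54 x 150 x 18 mm (x, y, z), one of four alike outside, side by side (55 mm apart along x, any order) in a white tray with a lower rim. Origin: centre of its underside, 4 mm above the desk; top 22 mm above the desk. In the middle of its top: a long groove, 26 mm (x) x 140 mm (y), 9 mm deep, floor 9 mm above the underside.
- eraser_insert: Eraser insert: fixed grey block 54 x 150 x 18 mm (x, y, z), one of four alike outside, side by side (55 mm apart along x, any order) in a white tray with a lower rim. Origin: centre of its underside, 4 mm above the desk; top 22 mm above the desk. In the middle of its top: the larger, oblong pocket, 36 mm (x) x 70 mm (y), 9 mm deep, floor 9 mm above the underside. The eraser's length goes along y.
- sharpener_insert: Sharpener insert: fixed grey block 54 x 150 x 18 mm (x, y, z), one of four alike outside, side by side (55 mm apart along x, any order) in a white tray with a lower rim. Origin: centre of its underside, 4 mm above the desk; top 22 mm above the desk. In the middle of its top: the smallest pocket, 30 mm (x) x 44 mm (y), 9 mm deep, floor 9 mm above the underside. The sharpener's length goes along y.
- glue_insert: Glue stick insert: fixed grey block 54 x 150 x 18 mm (x, y, z), one of four alike outside, side by side (55 mm apart along x, any order) in a white tray with a lower rim. Origin: centre of its underside, 4 mm above the desk; top 22 mm above the desk. In the middle of its top: a round well, 42 mm in diameter, 12 mm deep, floor 6 mm above the underside.
Things that resemble listed ones, but are neither listed nor needed, are in the scene too. Leave any orange look-alike of the eraser alone.

How it is judged:
By the outcome, as a careful person would: the job done as asked, in the order asked, and still so for the second after the job is handed in, with the robot touching nothing.
It also fails if it takes over 99 s, if anything falls off the work surface, if the arm or the gripper's body presses on something with over 40 N, if the wrist force passes 120 N, or if a joint passes its speed limit or range.

## Working session

There is one attempt and no reset: what is moved stays moved. The work goes in short steps, Python scripts to look and compute and a tool call to move; the robot and the scene stay as the last step left them, time stands still between calls to the robot, and variables do not carry over. Pictures are saved under pics/ and viewed, about 12 in all and at most 16, crops included, and the job is handed in when it is done.

Besides the shell and the picture viewer there is one more tool, called after "Call:" by a JSON object that holds its "api" and its "payload". apply_moves: Moves the arm, as the interface text tells. Its arguments: {"type":"object","properties":{"rows":{"type":"array","items":{"type":"array","items":{"type":"array","items":{"type":"number"}}}},"squeeze":{"type":"number"}},"required":["rows"]}

```bash
mkdir -p pics; ls; cat > h.py <<'E'
import numpy as np, cv2
from cell import manip
def grab(n,f=None):
    im=manip.get_image(n)
    if f: cv2.imwrite('pics/'+f,im['pixels'][:,:,::-1])
    return im
def cast(im,u,v,z):
    d=np.array([(u-im['cx'])/im['fx'],-(v-im['cy'])/im['fy'],-1.])
    P=np.array(im['pose']);d=P[:3,:3]@d;o=P[:3,3]
    return o+d*(z-o[2])/d[2]
def proj(im,p):
    P=np.array(im['pose']);c=P[:3,:3].T@(np.array(p)-P[:3,3])
    return im['cx']+im['fx']*c[0]/-c[2], im['cy']-im['fy']*c[1]/-c[2]
E
python3 - <<'E'
from h import *
for n in('top','side'):
    im=grab(n,n+'0.png');print(n,[k for k in im],im['fx'],im['fy'],im['cx'],im['cy'],np.round(im['pose'],3).tolist(),{k:v for k,v in im.items() if 'dist' in k})
    b=cv2.resize(im['pixels'][:,:,::-1],(800,600),interpolation=cv2.INTER_CUBIC);cv2.imwrite(f'pics/{n}0b.png',b)
s=manip.sense();print({k:np.round(v,3).tolist() for k,v in s.items()})
E
```

```text
pics
top ['pixels', 'fx', 'fy', 'cx', 'cy', 'pose'] 363.51045517000097 363.51045517000097 256.962382229694 190.9987380075168 [[0.027, 0.991, -0.133, 0.45], [-0.999, 0.021, -0.05, -0.079], [-0.047, 0.134, 0.99, 0.891], [0.0, 0.0, 0.0, 1.0]] {}
side ['pixels', 'fx', 'fy', 'cx', 'cy', 'pose'] 427.38168261443656 427.38168261443656 257.36717369677865 196.5280037466463 [[-0.869, 0.273, -0.413, 0.199], [-0.494, -0.5, 0.711, 0.559], [-0.013, 0.822, 0.57, 0.538], [0.0, 0.0, 0.0, 1.0]] {}
{'time_s': 0.1, 'joint_positions': [1.071, 0.265, 1.605, 0.0, 1.274, -0.037], 'qd': [-0.001, -0.002, -0.003, 0.0, 0.001, 0.001], 'joint_efforts': [-0.0, -50.362, -35.807, 0.073, 0.023, -0.0], 'eef_pos': [0.301, 0.603, 0.238], 'orientation': [-1.573, 0.0, -0.463], 'wrist_force': [-0.608, -0.753, -0.153], 'torque': [0.048, -0.028, -0.017], 'width': 0.088}
```

View pics/top0b.png

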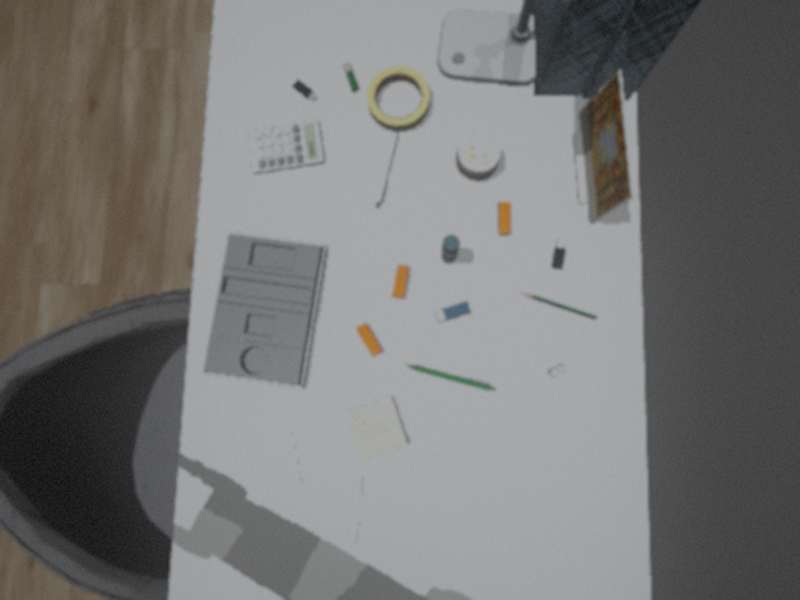

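View pics/side0b.png

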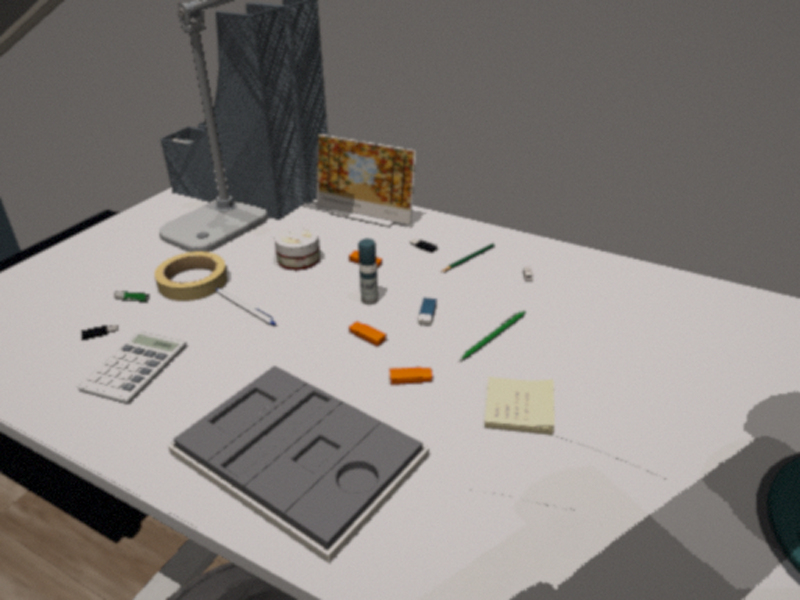

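Top view (800x600 scale): the tray is around (265,310). Going from far x to near, its pockets are oblong (eraser), groove (pencil), small (sharpener) and round (glue). The pencil candidates are the thin dark green one with a wooden tip at (560,306) and the thick bright green one at (450,377), which is the ballpen. The eraser candidate is the blue and white block at (453,312), and the three orange ones are look-alikes. The sharpener is the small metal piece at (556,370), the glue stick is at (451,247), and the USB stick is at (558,257). Next I'll measure these with masks in both views.

```bash
cat >> h.py <<'E'
def comps(mask,box,mina=8):
    m=np.zeros_like(mask);x0,y0,x1,y1=box;m[y0:y1,x0:x1]=mask[y0:y1,x0:x1]
    cs,_=cv2.findContours(m,cv2.RETR_EXTERNAL,cv2.CHAIN_APPROX_NONE)
    return m,sorted([c for c in cs if cv2.contourArea(c)>=mina],key=cv2.contourArea,reverse=True)
def meas(im,mask,box,z):
    """mask pixels -> plane z, then min area rect: centre, long, short, long-axis angle"""
    m,cs=comps(mask,box)
    ys,xs=np.nonzero(m)
    p=np.array([cast(im,u,v,z)[:2] for u,v in zip(xs,ys)],np.float32)
    (c,wh,a)=cv2.minAreaRect(p*1000); b=cv2.boxPoints((c,wh,a))
    e=max((b[1]-b[0],b[2]-b[1]),key=np.linalg.norm)
    return np.round(c,1),np.round(sorted(wh),1),round(float(np.arctan2(e[1],e[0])),3),len(xs),np.round(p.mean(0)*1000,1)
E
python3 - <<'E'
from h import *
k=.64
T=grab('top');S=grab('side')
H={n:cv2.cvtColor(i['pixels'],cv2.COLOR_RGB2HSV).astype(int) for n,i in(('T',T),('S',S))}
def B(a):return [int(x*k) for x in a]
def run(name,boxT,boxS,f,z):
    for n,im,bx in(('T',T,boxT),('S',S,boxS)):
        if bx is None: continue
        h=H[n];m=(f(h)).astype(np.uint8)*255
        try: print(name,n,meas(im,m,B(bx),z))
        except Exception as e: print(name,n,e)
sat=lambda h:(h[...,1]>70)
run('pencil',(515,285,605,325),(435,238,500,278),sat,.0035)
run('eraserblue',(430,298,475,325),(412,292,442,328),sat,.0115)
run('glue',(438,230,464,268),(355,235,382,308),lambda h:h[...,2]<140,.05)
run('sharp',(540,358,570,382),(518,262,538,284),lambda h:h[...,2]<175,.006)
run('tray',(195,225,335,395),(165,360,435,550),lambda h:h[...,2]<128,.022)
for n,im,b in(('T',T,(195,225,335,395)),):
    print(H[n][int(310*k),int(190*k):int(340*k):6,2])
print('sharp V\n',H['T'][int(358*k):int(384*k),int(540*k):int(574*k),2])
crops=[(T,(505,275,615,390)),(T,(425,225,485,330)),(S,(410,230,560,340)),(T,(195,225,335,395))]
o=[]
for im,b in crops:
    x0,y0,x1,y1=B(b);c=im['pixels'][y0:y1,x0:x1,::-1];s=min(400/c.shape[1],300/c.shape[0])
    c=cv2.resize(c,None,fx=s,fy=s,interpolation=cv2.INTER_CUBIC);q=np.zeros((300,400,3),np.uint8);q[:c.shape[0],:c.shape[1]]=c[:300,:400];o.append(q)
cv2.imwrite('pics/c1.png',np.vstack([np.hstack(o[:2]),np.hstack(o[2:])]))
E
```

```text
pencil T OpenCV(4.12.0) /io/opencv/modules/imgproc/src/convhull.cpp:143: error: (-215:Assertion failed) total >= 0 && (depth == CV_32F || depth == CV_32S) in function 'convexHull'

pencil S (array([ 562.7, -278.5]), array([  5. , 104.6]), 1.244, 43, array([ 565.1, -271.3], dtype=float32))
eraserblue T (array([ 552. , -120.2]), array([12.3, 33.8]), -1.225, 74, array([ 552.2, -120. ], dtype=float32))
eraserblue S (array([ 550.5, -116.5]), array([15.1, 30.6]), -1.091, 62, array([ 550.3, -117.2], dtype=float32))
glue T (array([ 640.9, -110.5]), array([28.2, 43.3]), 0.018, 197, array([ 639.3, -109.4], dtype=float32))
glue S (array([ 640.3, -109.3]), array([ 35.1, 172.6]), -0.911, 490, array([ 638.2, -104.7], dtype=float32))
sharp T (array([ 465.5, -269.9]), array([33.2, 43.7]), -1.545, 285, array([ 465.5, -269.8], dtype=float32))
sharp S (array([ 462.1, -267.2]), array([13.4, 35.3]), -1.069, 43, array([ 461.4, -264.4], dtype=float32))
tray T (array([553.7, 204.4]), array([222. , 223.8]), -0.126, 5008, array([553.2, 178.5], dtype=float32))
tray S (array([566.8, 196.3]), array([264.5, 322.9
[... 919 characters left out ...]
8 164 162 161 162 160 161 166
  169 170 167 171]
 [171 169 170 168 167 155 139 150 161 167 170 162 163 160 164 163 162 166
  170 170 171 170]
 [171 171 168 168 169 160 150 154 161 165 167 166 164 166 166 166 169 169
  170 170 170 170]
 [169 172 171 168 170 166 160 156 156 159 161 163 168 170 168 171 171 171
  169 168 171 170]
 [171 170 170 171 169 171 164 161 158 159 162 165 167 171 168 167 170 171
  170 170 169 171]
 [171 172 171 168 170 169 169 166 166 165 168 169 169 170 169 169 170 171
  171 169 169 170]
 [167 171 170 171 168 168 169 169 169 170 167 169 170 169 170 169 171 170
  171 170 169 172]
 [172 173 171 170 169 169 171 170 168 169 171 169 173 170 169 170 169 169
  170 170 168 169]]
```

View pics/c1.png

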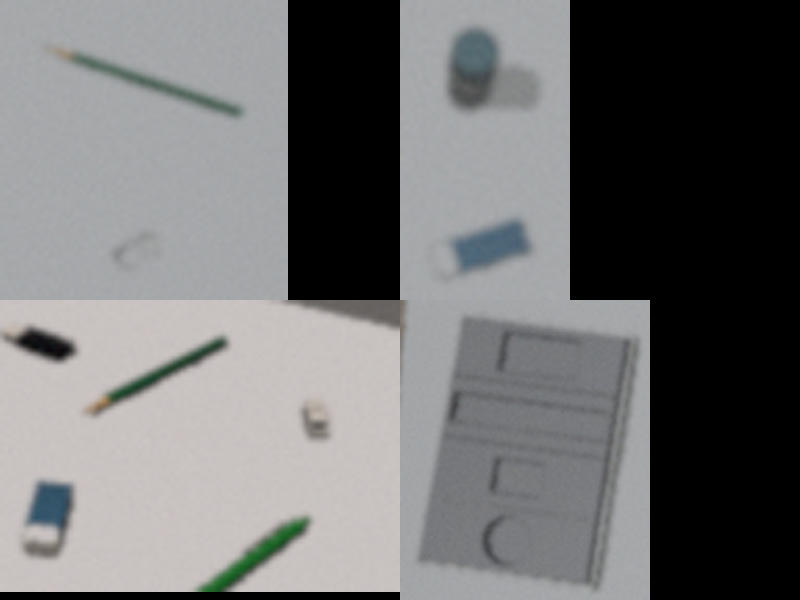

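The crop confirms four things: the pencil has a wooden tip and a thin dark barrel, the eraser is blue with a white end, the sharpener is bright metal, and the pocket order is as I listed. I'll refine the positions by background difference.

```bash
python3 - <<'E'
from h import *
k=.64
T=grab('top');S=grab('side')
def B(a):return [int(x*k) for x in a]
def run(name,boxT,boxS,z,th=(14,30)):
    for n,im,bx,t in(('T',T,boxT,th[0]),('S',S,boxS,th[1])):
        x0,y0,x1,y1=B(bx);p=im['pixels'].astype(float);bg=np.median(p[y0:y1,x0:x1].reshape(-1,3),0)
        m=(np.abs(p-bg).max(2)>t).astype(np.uint8)*255
        # keep largest component in box
        q=np.zeros_like(m);q[y0:y1,x0:x1]=m[y0:y1,x0:x1];q=cv2.morphologyEx(q,cv2.MORPH_CLOSE,np.ones((3,3)))
        N,l,st,_=cv2.connectedComponentsWithStats(q);i=1+st[1:,4].argmax()
        print(name,n,meas(im,(l==i).astype(np.uint8)*255,(0,0,512,384),z))
run('pencil',(515,285,605,325),(435,238,500,278),.0035)
run('eraser',(425,293,480,330),(405,285,450,335),.008)
run('sharp',(540,355,572,384),(514,258,542,290),.006,(7,20))
run('usb',(545,236,570,274),(405,232,442,256),.005)
ct=[(146.7,150.5),(206.7,157.7),(191.6,245.4),(131.2,237.5)]
cs=[(275*k,368*k),(427*k,450*k),(330*k,537*k),(173*k,447*k)]
for im,c in((T,ct),(S,cs)):
    w=np.array([cast(im,u,v,.022)[:2]*1000 for u,v in c]);print(np.round(w,1).tolist(),'centre',w.mean(0).round(1),'sides',np.linalg.norm(np.roll(w,-1,0)-w,axis=1).round(1),'ang',[round(float(np.arctan2(*(np.roll(w,-1,0)-w)[i][::-1])),3) for i in range(4)])
# glue top from top view (teal cap)
for im,b,z in((T,(438,230,464,250),.096),(S,(355,236,382,262),.085)):
    h=cv2.cvtColor(im['pixels'],cv2.COLOR_RGB2HSV).astype(int)
    x0,y0,x1,y1=B(b);m=((h[...,1]>50)).astype(np.uint8)*255
    try: print('glue',meas(im,m,B(b),z))
    except Exception: print('x',h[y0:y1,x0:x1,1])
E
```

```text
pencil T (array([ 563.7, -280.1]), array([ 10.2, 120.6]), 1.261, 204, array([ 563.2, -282.7], dtype=float32))
pencil S (array([ 562.7, -278.3]), array([ 15.3, 124. ]), 1.25, 157, array([ 562.9, -277.1], dtype=float32))
eraser T (array([ 550.6, -116.9]), array([23.7, 52.2]), -1.249, 177, array([ 551.7, -119.9], dtype=float32))
eraser S (array([ 548.2, -110.9]), array([23.1, 68.9]), -1.216, 168, array([ 548.4, -112.4], dtype=float32))
sharp T (array([ 463.9, -273.6]), array([15.9, 28.8]), -1.032, 62, array([ 464.7, -272.7], dtype=float32))
sharp S (array([ 462.9, -268.8]), array([13.9, 39.8]), -1.2, 56, array([ 462.2, -267.7], dtype=float32))
usb T (array([ 639.1, -278.8]), array([21.5, 38. ]), -0.17, 132, array([ 639.4, -278.8], dtype=float32))
usb S (array([ 639.8, -276.1]), array([28.8, 48.2]), -0.292, 101, array([ 639.2, -275. ], dtype=float32))
[[662.9, 241.7], [647.1, 90.4], [432.7, 117.0], [447.5, 265.0]] centre [547.5 178.5] sides [152.1 216.  148.7 216.7] ang [-1.675, 3.018, 1.472, -0.108]
[[643.0, 100.3], [421.4, 128.7], [448.9, 264.9], [655.9, 253.7]] centre [542.3 186.9] sides [223.5 138.9 207.4 154. ] ang [3.014, 1.372, -0.054, -1.655]
glue (array([ 638.4, -107.6]), array([15.6, 16. ]), 0.017, 52, array([ 638.3, -107. ], dtype=float32))
glue (array([ 636.2, -101.6]), array([33.3, 53. ]), -0.995, 142, array([635.8, -97. ], dtype=float32))
```

```bash
cat >> h.py <<'E'
from scipy.spatial.transform import Rotation as Ro
def plan(*wps,step=45.,turn=.14):
    """wps: (x,y,z mm, yaw, grip); ideal rows in tool axes from the pose as sensed"""
    s=manip.sense();p=np.array(s['eef_pos'])*1000;R=Ro.from_euler('xyz',s['orientation'])
    print('t',round(s['time_s'],2),'p',p.round(1),'rpy',np.round(s['orientation'],3),'w',round(s['width']*1000,1),'F',np.round(s['wrist_force'],1),'q',np.round(s['joint_positions'],2))
    for x,y,z,yaw,g in wps:
        q=np.array([x,y,z],float);Rt=Ro.from_euler('xyz',[-np.pi/2,0,yaw])
        n=int(max(1,np.ceil(np.linalg.norm(q-p)/step),np.ceil((R.inv()*Rt).magnitude()/turn)))
        d=(q-p)/n;rv=(R.inv()*Rt).as_rotvec()/n
        for i in range(n):
            print([*R.inv().apply(d).round(0).astype(int).tolist(),*rv.round(2).tolist(),g]); R=R*Ro.from_rotvec(rv)
        p=q;R=Rt
E
python3 -c "
from h import *
plan((563,-279,120,-1.886,0.1))"
```

```text
t 0.3 p [301.2 603.8 238.2] rpy [-1.572  0.    -0.463] w 87.8 F [-0.1  0.   0.6] q [ 1.07  0.26  1.6   0.    1.27 -0.04]
[30, 6, -32, 0.0, 0.07, 0.0, 0.1]
[32, 6, -30, 0.0, 0.07, 0.0, 0.1]
[34, 6, -28, 0.0, 0.07, 0.0, 0.1]
[36, 6, -25, 0.0, 0.07, 0.0, 0.1]
[37, 6, -23, 0.0, 0.07, 0.0, 0.1]
[39, 6, -20, 0.0, 0.07, 0.0, 0.1]
[40, 6, -18, 0.0, 0.07, 0.0, 0.1]
[41, 6, -15, 0.0, 0.07, 0.0, 0.1]
[42, 6, -12, 0.0, 0.07, 0.0, 0.1]
[43, 6, -9, 0.0, 0.07, 0.0, 0.1]
[43, 6, -6, 0.0, 0.07, 0.0, 0.1]
[44, 6, -3, 0.0, 0.07, 0.0, 0.1]
[44, 6, 0, 0.0, 0.07, 0.0, 0.1]
[44, 6, 3, 0.0, 0.07, 0.0, 0.1]
[43, 6, 6, 0.0, 0.07, 0.0, 0.1]
[43, 6, 9, 0.0, 0.07, 0.0, 0.1]
[42, 6, 11, 0.0, 0.07, 0.0, 0.1]
[41, 6, 14, 0.0, 0.07, 0.0, 0.1]
[40, 6, 17, 0.0, 0.07, 0.0, 0.1]
[39, 6, 20, 0.0, 0.07, 0.0, 0.1]
[38, 6, 22, 0.0, 0.07, 0.0, 0.1]
```

Call:
{"api": "apply_moves", "payload": {"rows": [[[30, 6, -32, 0, 0.07, 0, 0.1], [32, 6, -30, 0, 0.07, 0, 0.1], [34, 6, -28, 0, 0.07, 0, 0.1], [36, 6, -25, 0, 0.07, 0, 0.1], [37, 6, -23, 0, 0.07, 0, 0.1], [39, 6, -20, 0, 0.07, 0, 0.1], [40, 6, -18, 0, 0.07, 0, 0.1], [41, 6, -15, 0, 0.07, 0, 0.1]]], "squeeze": 15}}

```text
time_s: 1.1
eef_pos: [0.3972, 0.261, 0.1885]
orientation: [-1.566, 0.002, -1.035]
wrist_force: [0.8, 0.5, 1.5]
width: 0.0397
```

Call:
{"api": "apply_moves", "payload": {"rows": [[[42, 6, -12, 0, 0.07, 0, 0.1], [43, 6, -9, 0, 0.07, 0, 0.1], [43, 6, -6, 0, 0.07, 0, 0.1], [44, 6, -3, 0, 0.07, 0, 0.1], [44, 6, 0, 0, 0.07, 0, 0.1], [44, 6, 3, 0, 0.07, 0, 0.1], [43, 6, 6, 0, 0.07, 0, 0.1], [43, 6, 9, 0, 0.07, 0, 0.1]]]}}

```text
time_s: 1.9
eef_pos: [0.4849, -0.0931, 0.1404]
orientation: [-1.559, 0.006, -1.618]
wrist_force: [0.3, 0.1, 0.2]
width: 0.0398
```

```bash
python3 - <<'E'
from h import *
plan((563,-279,90,-1.886,0.1),(563,-279,30,-1.886,.1))
T=grab('top')
# tray overlay for centre/yaw guess
c=np.array([546,180.]);a=-.11
u=np.array([np.cos(a),np.sin(a)]);v=np.array([-u[1],u[0]])
img=cv2.resize(T['pixels'][140:256,120:220,::-1],None,fx=5,fy=5,interpolation=cv2.INTER_CUBIC)
def poly(cx,hx,hy,z=.022):
    pts=[proj(T,[*(c+u*(cx+i*hx)+v*j*hy)/1000,z]) for i,j in((1,1),(1,-1),(-1,-1),(-1,1))]
    q=((np.array(pts)-[120,140]+.5)*5).astype(int);cv2.polylines(img,[q],True,(0,0,255),1)
poly(0,109.5,75);poly(82.5,18,35);poly(27.5,13,70);poly(-27.5,15,22);poly(-82.5,21,21)
cv2.imwrite('pics/tray.png',img)
E
```

```text
t 1.9 p [484.9 -93.1 140.4] rpy [-1.559  0.006 -1.618] w 39.8 F [0.3 0.1 0.2] q [-0.25 -0.    2.09  0.01  1.04 -0.2 ]
[36, 10, 17, -0.0, 0.05, -0.0, 0.1]
[35, 10, 19, -0.0, 0.05, -0.0, 0.1]
[34, 10, 21, -0.0, 0.05, -0.0, 0.1]
[33, 10, 23, -0.0, 0.05, -0.0, 0.1]
[32, 10, 25, -0.0, 0.05, -0.0, 0.1]
[0, 30, 0, 0.0, 0.0, 0.0, 0.1]
[0, 30, 0, 0.0, 0.0, 0.0, 0.1]
```

View pics/tray.png

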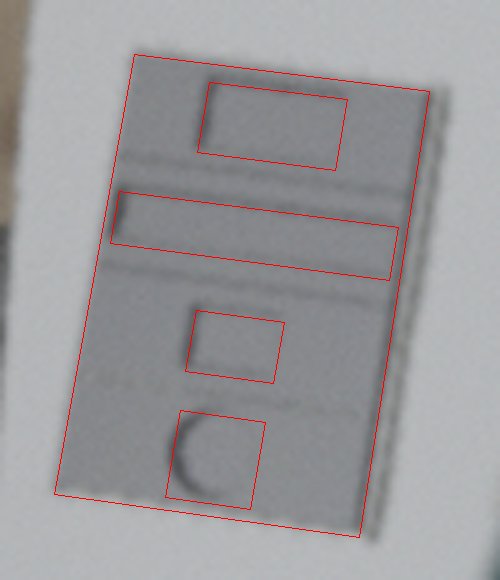

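The overlay matches the tray outline and all four pockets to about 1–2 mm: centre (546,180) mm, yaw -0.11. On to the pencil.

Call:
{"api": "apply_moves", "payload": {"rows": [[[36, 10, 17, 0, 0.05, 0, 0.1], [35, 10, 19, 0, 0.05, 0, 0.1], [34, 10, 21, 0, 0.05, 0, 0.1], [33, 10, 23, 0, 0.05, 0, 0.1], [32, 10, 25, 0, 0.05, 0, 0.1], [0, 0, 0, 0, 0, 0, 0.1]]]}}

```text
time_s: 2.55
eef_pos: [0.5672, -0.2939, 0.0895]
orientation: [-1.555, 0.005, -1.887]
wrist_force: [0.3, -0.0, 0.7]
width: 0.0399
```

```bash
sed -i 's/rv.round(2)/rv.round(3)/' h.py; python3 - <<'E'
from h import *
plan((563,-279,30,-1.886,.1),(563,-279,4,-1.886,.1))
for n,b in(('top',(300,160,400,260)),('side',(260,130,360,205))):
    im=grab(n);x0,y0,x1,y1=b;c=im['pixels'][y0:y1,x0:x1,::-1];cv2.imwrite(f'pics/p_{n}.png',cv2.resize(c,None,fx=6,fy=6,interpolation=cv2.INTER_CUBIC))
E
```

```text
t 2.55 p [ 567.2 -293.9   89.5] rpy [-1.555  0.005 -1.887] w 39.9 F [ 0.3 -0.   0.7] q [-0.52  0.32  1.83  0.01  0.98 -0.21]
[-6, 30, -5, -0.008, -0.001, -0.003, 0.1]
[-6, 30, -5, -0.008, -0.001, -0.003, 0.1]
[0, 26, 0, 0.0, 0.0, 0.0, 0.1]
```

View pics/p_side.png

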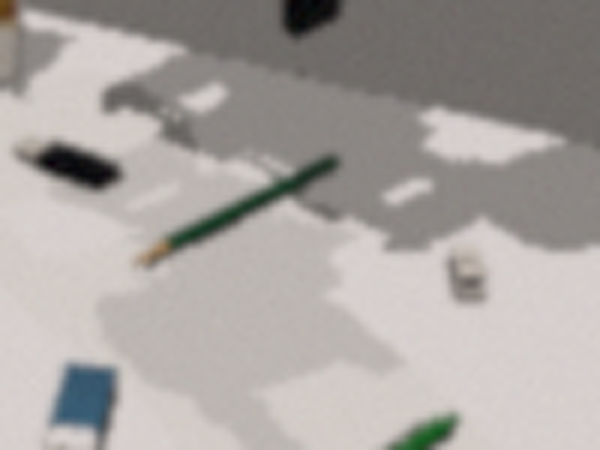

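The pencil lies clear in the side crop, tip at (140,262), end at (335,160). The arm overshot by 15 mm, so I'll correct that and descend in small steps.

Call:
{"api": "apply_moves", "payload": {"rows": [[[-7, 25, -5, -0.008, 0, -0.003, 0.1], [-7, 20, -5, -0.008, 0, -0.002, 0.1], [0, 10, 0, 0, 0, 0, 0.1], [0, 5, 0, 0, 0, 0, 0.1], [0, 0, 0, 0, 0, 0, 0.1], [0, 0, 0, 0, 0, 0, 0.1]]]}}

```text
time_s: 3.25
eef_pos: [0.5608, -0.2682, 0.0306]
orientation: [-1.572, 0.002, -1.878]
wrist_force: [-0.1, -0.9, -0.1]
width: 0.0395
```

```bash
python3 - <<'E'
from h import *
plan((563,-279,3,-1.886,.1),step=10)
im=grab('side');x0,y0,x1,y1=260,120,360,195;c=im['pixels'][y0:y1,x0:x1,::-1];cv2.imwrite(f'pics/p2.png',cv2.resize(c,None,fx=6,fy=6,interpolation=cv2.INTER_CUBIC))
E
```

```text
t 3.25 p [ 560.8 -268.2   30.6] rpy [-1.572  0.002 -1.878] w 39.5 F [-0.1 -0.9 -0.1] q [-0.49  0.37  1.89  0.    0.89 -0.18]
[3, 9, 2, 0.0, 0.003, -0.001, 0.1]
[3, 9, 2, 0.0, 0.003, -0.001, 0.1]
[3, 9, 2, 0.0, 0.003, -0.001, 0.1]
```

View pics/p2.png

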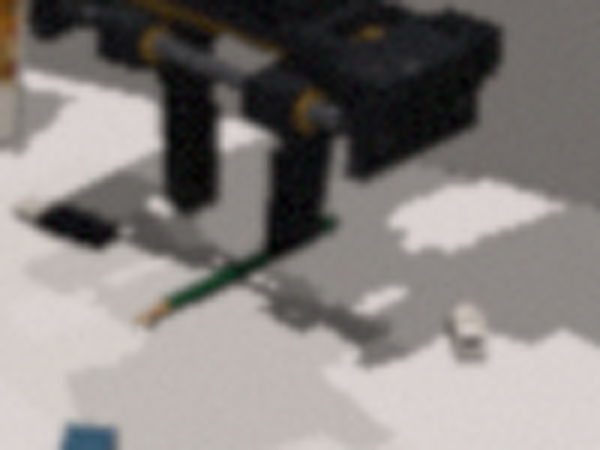

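The fingers straddle the pencil and clear the USB stick. I'll descend and grip.

Call:
{"api": "apply_moves", "payload": {"rows": [[[-3, 10, 2, 0, 0.003, 0, 0.1], [-3, 9, 2, 0, 0.003, 0, 0.1], [-3, 5, 0, 0, 0, 0, 0.1], [0, 0, 0, 0, 0, 0, 0.1], [0, 0, 0, 0, 0, 0, 0.1]]]}}

```text
time_s: 3.8
eef_pos: [0.5696, -0.2614, 0.0063]
orientation: [-1.568, 0.001, -1.885]
wrist_force: [0.2, -0.2, -0.2]
width: 0.0399
```

Call:
{"api": "apply_moves", "payload": {"rows": [[[9, 1, 0, 0, 0, 0, 0.1], [8, 2, -1, 0, 0, 0, 0.1], [0, 0, 0, 0, 0, 0, 0.1], [0, 0, 0, 0, 0, 0, 1], [0, 0, 0, 0, 0, 0, 1], [0, 0, 0, 0, 0, 0, 1], [0, 0, 0, 0, 0, 0, 1], [0, 0, 0, 0, 0, 0, 1]]]}}

```text
time_s: 4.6
eef_pos: [0.5631, -0.2797, 0.0039]
orientation: [-1.567, 0.001, -1.886]
wrist_force: [0.2, -0.4, 0.1]
width: 0.0054
```

```bash
python3 - <<'E'
from h import *
plan((563,-279,100,-1.886,1),(573,177,100,-1.68,1))
E
```

```text
t 4.6 p [ 563.1 -279.7    3.9] rpy [-1.567e+00  1.000e-03 -1.886e+00] w 5.4 F [ 0.2 -0.4  0.1] q [-0.5   0.41  1.89  0.    0.84 -0.19]
[0, -32, 0, -0.001, -0.0, -0.0, 1]
[0, -32, 0, -0.001, -0.0, -0.0, 1]
[0, -32, 0, -0.001, -0.0, -0.0, 1]
[-40, 0, -12, -0.0, -0.019, 0.0, 1]
[-40, 0, -11, -0.0, -0.019, 0.0, 1]
[-40, 0, -10, -0.0, -0.019, 0.0, 1]
[-40, 0, -10, -0.0, -0.019, 0.0, 1]
[-40, 0, -9, -0.0, -0.019, 0.0, 1]
[-41, 0, -8, -0.0, -0.019, 0.0, 1]
[-41, 0, -7, -0.0, -0.019, 0.0, 1]
[-41, 0, -7, -0.0, -0.019, 0.0, 1]
[-41, 0, -6, -0.0, -0.019, 0.0, 1]
[-41, 0, -5, -0.0, -0.019, 0.0, 1]
[-41, 0, -4, -0.0, -0.019, 0.0, 1]
```

Call:
{"api": "apply_moves", "payload": {"rows": [[[0, -15, 0, 0, 0, 0, 1], [0, -30, 0, 0, 0, 0, 1], [0, -35, 0, 0, 0, 0, 1], [0, -20, 0, 0, 0, 0, 1], [-25, 0, -8, 0, -0.019, 0, 1], [-40, 0, -10, 0, -0.019, 0, 1], [-40, 0, -10, 0, -0.019, 0, 1], [-40, 0, -10, 0, -0.019, 0, 1]]]}}

```text
time_s: 5.4
eef_pos: [0.5699, -0.1309, 0.1174]
orientation: [-1.557, -0.001, -1.814]
wrist_force: [-0.8, -0.2, -0.3]
width: 0.0057
```

Call:
{"api": "apply_moves", "payload": {"rows": [[[-40, 0, -9, 0, -0.019, 0, 1], [-40, 0, -8, 0, -0.019, 0, 1], [-40, 0, -7, 0, -0.019, 0, 1], [-40, 0, -7, 0, -0.019, 0, 1], [-40, 0, -6, 0, -0.019, 0, 1], [-30, 0, -5, 0, -0.019, 0, 1], [-15, 0, -3, 0, -0.019, 0, 1], [0, 0, 0, 0, 0, 0, 1]]]}}

```text
time_s: 6.2
eef_pos: [0.574, 0.1345, 0.1286]
orientation: [-1.544, 0.0, -1.669]
wrist_force: [0.3, 0.1, 0.5]
width: 0.0053
```

```bash
python3 - <<'E'
from h import *
plan((573,177,50,-1.68,1))
im=grab('side');x0,y0,x1,y1=90,160,290,310;c=im['pixels'][y0:y1,x0:x1,::-1];cv2.imwrite(f'pics/p3.png',cv2.resize(c,None,fx=3.5,fy=3.5,interpolation=cv2.INTER_CUBIC))
E
```

```text
t 6.2 p [574.  134.5 128.6] rpy [-1.544  0.    -1.669] w 5.3 F [0.3 0.1 0.5] q [ 0.19  0.18  1.92 -0.01  1.02  0.3 ]
[-21, 39, -4, -0.014, 0.005, -0.0, 1]
[-21, 39, -3, -0.014, 0.005, -0.0, 1]
```

View pics/p3.png

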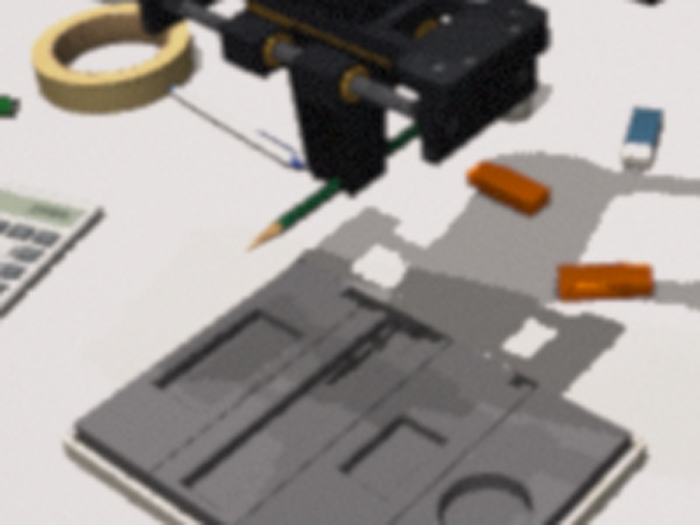

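The pencil is held near its middle and is roughly in line with the groove. I'll lower it.

Call:
{"api": "apply_moves", "payload": {"rows": [[[-20, 35, -3, -0.013, 0.005, 0, 1], [-21, 25, -3, -0.013, 0.005, 0, 1], [0, 10, 0, 0, 0, 0, 1], [0, 0, 0, 0, 0, 0, 1], [0, 0, 0, 0, 0, 0, 1]]]}}

```text
time_s: 6.75
eef_pos: [0.5775, 0.1705, 0.0616]
orientation: [-1.563, -0.0, -1.686]
wrist_force: [-0.1, -0.2, -0.1]
width: 0.0055
```

```bash
python3 - <<'E'
from h import *
plan((573,177,27,-1.68,1),step=12)
E
```

```text
t 6.75 p [577.5 170.5  61.6] rpy [-1.563 -0.    -1.686] w 5.5 F [-0.1 -0.2 -0.1] q [ 0.25  0.29  1.92 -0.    0.92  0.36]
[-2, 12, -2, -0.003, -0.002, 0.0, 1]
[-2, 12, -2, -0.003, -0.002, 0.0, 1]
[-2, 12, -2, -0.003, -0.002, 0.0, 1]
```

Call:
{"api": "apply_moves", "payload": {"rows": [[[-2, 13, -2, -0.003, 0, 0, 1], [-2, 12, -2, -0.003, 0, 0, 1], [-2, 9, 0, 0, 0, 0, 1], [0, 2, 0, 0, 0, 0, 1], [0, 0, 0, 0, 0, 0, 1], [0, 0, 0, 0, 0, 0, 1]]]}}

```text
time_s: 7.35
eef_pos: [0.576, 0.1749, 0.0252]
orientation: [-1.565, 0.0, -1.689]
wrist_force: [-0.2, -0.6, 0.2]
width: 0.0051
```

```bash
python3 - <<'E'
from h import *
plan((573,177,24.5,-1.68,1),step=12)
im=grab('side');x0,y0,x1,y1=90,210,290,360;c=im['pixels'][y0:y1,x0:x1,::-1];cv2.imwrite(f'pics/p4.png',cv2.resize(c,None,fx=3.5,fy=3.5,interpolation=cv2.INTER_CUBIC))
E
```

```text
t 7.35 p [576.  174.9  25.2] rpy [-1.565  0.    -1.689] w 5.1 F [-0.2 -0.6  0.2] q [ 0.25  0.34  1.94 -0.    0.86  0.37]
[-2, 1, -3, -0.005, -0.009, -0.0, 1]
```

View pics/p4.png

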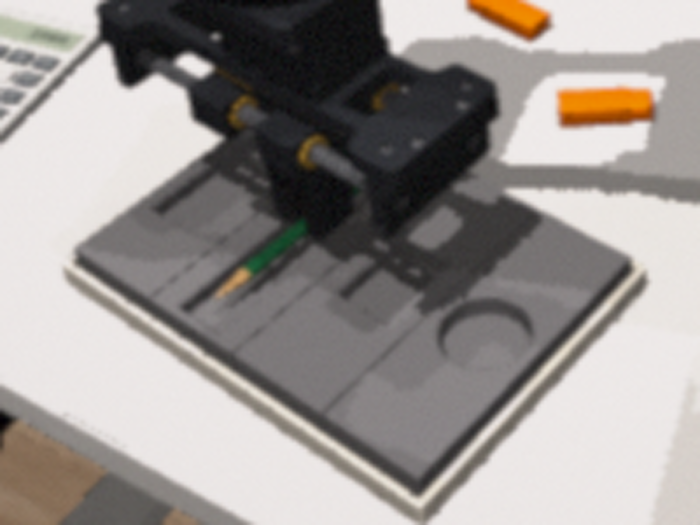

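The tip, at (220,295), is over the groove. I'll shift slightly and release.

Call:
{"api": "apply_moves", "payload": {"rows": [[[-2, 0, -3, 0, 0, 0, 1], [0, 0, 0, 0, 0, 0, 1], [0, 0, 0, 0, 0, 0, 0.7], [0, 0, 0, 0, 0, 0, 0.5], [0, 0, 0, 0, 0, 0, 0.5], [0, -10, 0, 0, 0, 0, 0.5], [0, -25, 0, 0, 0, 0, 0.5], [0, -25, 0, 0, 0, 0, 0.2]]]}}

```text
time_s: 8.2
eef_pos: [0.5702, 0.177, 0.0851]
orientation: [-1.571, -0.002, -1.688]
wrist_force: [0.7, 0.7, -0.8]
width: 0.028
```

```bash
python3 - <<'E'
from h import *
plan((573,177,110,-1.68,0.2),(463,-271,100,-1.05,.2))
im=grab('side');x0,y0,x1,y1=90,210,290,360;c=im['pixels'][y0:y1,x0:x1,::-1];cv2.imwrite(f'pics/p5.png',cv2.resize(c,None,fx=3.5,fy=3.5,interpolation=cv2.INTER_CUBIC))
E
```

```text
t 8.2 p [570.2 177.   85.1] rpy [-1.571 -0.002 -1.688] w 28.0 F [ 0.7  0.7 -0.8] q [ 0.26  0.26  1.91 -0.    0.97  0.38]
[0, -25, 3, 0.0, -0.008, 0.002, 0.2]
[42, 1, -6, 0.0, -0.057, 0.0, 0.2]
[41, 1, -8, 0.0, -0.057, 0.0, 0.2]
[41, 1, -10, 0.0, -0.057, 0.0, 0.2]
[40, 1, -13, 0.0, -0.057, 0.0, 0.2]
[39, 1, -15, 0.0, -0.057, 0.0, 0.2]
[38, 1, -17, 0.0, -0.057, 0.0, 0.2]
[37, 1, -19, 0.0, -0.057, 0.0, 0.2]
[36, 1, -21, 0.0, -0.057, 0.0, 0.2]
[35, 1, -23, 0.0, -0.057, 0.0, 0.2]
[33, 1, -25, 0.0, -0.057, 0.0, 0.2]
[32, 1, -27, 0.0, -0.057, 0.0, 0.2]
```

View pics/p5.png

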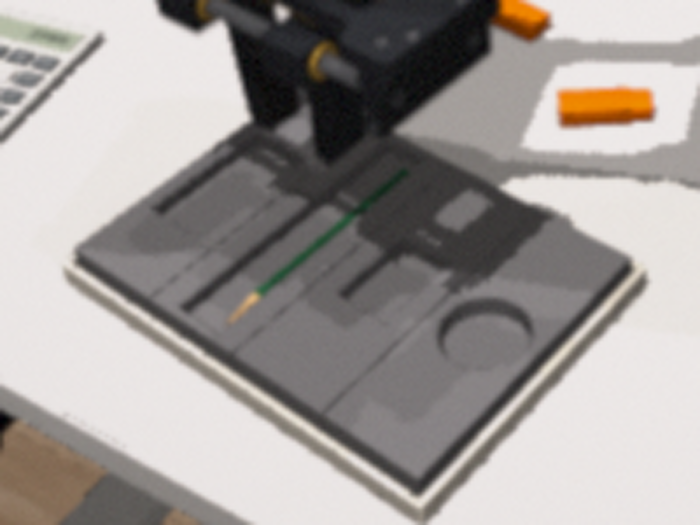

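It looks like it lies in the groove against the near wall. I'll check the numbers after moving away to the sharpener.

Call:
{"api": "apply_moves", "payload": {"rows": [[[0, -20, 3, 0, -0.008, 0.002, 0.2], [42, 0, -6, 0, -0.057, 0, 0.2], [41, 1, -8, 0, -0.057, 0, 0.2], [41, 1, -10, 0, -0.057, 0, 0.2], [40, 1, -13, 0, -0.057, 0, 0.2], [39, 1, -15, 0, -0.057, 0, 0.2], [38, 1, -17, 0, -0.057, 0, 0.2], [37, 1, -19, 0, -0.057, 0, 0.2]]]}}

```text
time_s: 9.05
eef_pos: [0.5123, -0.1117, 0.1107]
orientation: [-1.545, -0.004, -1.255]
wrist_force: [0.5, 0.3, -0.2]
width: 0.035
```

Call:
{"api": "apply_moves", "payload": {"rows": [[[36, 1, -21, 0, -0.057, 0, 0.2], [35, 1, -23, 0, -0.057, 0, 0.2], [30, 1, -23, 0, -0.057, 0, 0.2], [20, 1, -20, 0, -0.057, 0, 0.2], [0, 0, 0, 0, 0, 0, 0.2], [0, 0, 0, 0, 0, 0, 0.2]]]}}

```text
time_s: 9.65
eef_pos: [0.4763, -0.2691, 0.1079]
orientation: [-1.544, -0.017, -1.025]
wrist_force: [0.4, 0.5, 0.8]
width: 0.0354
```

```bash
python3 - <<'E'
from h import *
plan((463,-271,40,-1.05,.2))
T=grab('top');S=grab('side')
c=np.array([546,180.]);a=-.11;u=np.array([np.cos(a),np.sin(a)]);v=np.array([-u[1],u[0]])
for im,b in((T,(124,150,214,245)),(S,(110,235,275,345))):
    h=cv2.cvtColor(im['pixels'],cv2.COLOR_RGB2HSV).astype(int)
    m=(h[...,1]>55).astype(np.uint8)*255
    x0,y0,x1,y1=b;q=np.zeros_like(m);q[y0:y1,x0:x1]=m[y0:y1,x0:x1]
    N,l,st,_=cv2.connectedComponentsWithStats(q)
    if N<2: print('none');continue
    i=1+st[1:,4].argmax();ys,xs=np.nonzero(l==i)
    for z in(.0165,.0255):
        r=np.array([cast(im,x,y,z)[:2]*1000-c for x,y in zip(xs,ys)])
        A,Bv=r@u-27.5,r@v
        print(z,'n',len(xs),'across',A.mean().round(1),np.percentile(A,[5,95]).round(1),'along',Bv.min().round(1),Bv.max().round(1))
E
```

```text
t 9.65 p [ 476.3 -269.1  107.9] rpy [-1.544 -0.017 -1.025] w 35.4 F [0.4 0.5 0.8] q [-0.57  0.13  2.03  0.02  0.96 -1.13]
[-3, 34, -7, -0.014, 0.012, 0.008, 0.2]
[-3, 34, -7, -0.014, 0.012, 0.008, 0.2]
0.0165 n 74 across -5.9 [-8.1 -3.8] along -54.0 41.8
0.0255 n 74 across -6.8 [-9.  -4.7] along -56.3 38.6
0.0165 n 282 across -57.1 [-76.6 -37.4] along -181.1 -130.9
0.0255 n 282 across -63.2 [-82.4 -43.9] along -172.1 -122.8
```

The pencil is 5.9 mm off the groove centre, and ±9.5 mm is allowed, so it is in. Next is the sharpener.

Call:
{"api": "apply_moves", "payload": {"rows": [[[-3, 30, -7, -0.014, 0.012, 0.008, 0.2], [-3, 25, -6, -0.014, 0.012, 0.008, 0.2], [0, 8, 0, 0, 0, 0, 0.2], [0, 0, 0, 0, 0, 0, 0.2], [0, 0, 0, 0, 0, 0, 0.2]]]}}

```text
time_s: 10.25
eef_pos: [0.4677, -0.265, 0.0454]
orientation: [-1.569, -0.003, -1.042]
wrist_force: [-0.0, -0.3, -0.2]
width: 0.0352
```

```bash
python3 - <<'E'
from h import *
plan((463,-271,5,-1.05,.2),step=10)
o=[]
for n,b in(('top',(320,205,400,275)),('side',(290,135,390,222))):
    im=grab(n);x0,y0,x1,y1=b;c=im['pixels'][y0:y1,x0:x1,::-1];o.append(cv2.resize(c,(400,350),interpolation=cv2.INTER_CUBIC))
cv2.imwrite('pics/s1.png',np.hstack(o))
E
```

```text
t 10.25 p [ 467.7 -265.    45.4] rpy [-1.569 -0.003 -1.042] w 35.2 F [-0.  -0.3 -0.2] q [-0.56  0.21  2.07  0.    0.86 -1.09]
[1, 8, -1, -0.0, 0.002, 0.001, 0.2]
[1, 8, -1, -0.0, 0.002, 0.001, 0.2]
[1, 8, -1, -0.0, 0.002, 0.001, 0.2]
[1, 8, -1, -0.0, 0.002, 0.001, 0.2]
[1, 8, -1, -0.0, 0.002, 0.001, 0.2]
```

View pics/s1.png

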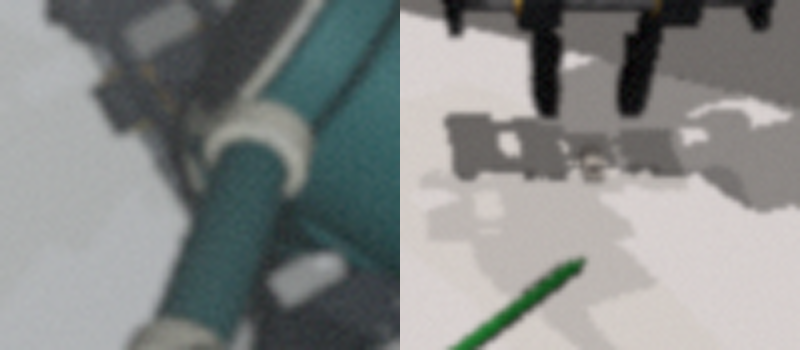

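The side view shows the two fingers, with the sharpener at (593,160) between them. I'll descend.

Call:
{"api": "apply_moves", "payload": {"rows": [[[2, 14, -1, 0, 0.002, 0, 0.2], [2, 12, -2, 0, 0.002, 0, 0.2], [2, 8, -1, 0, 0, 0, 0.2], [1, 4, -1, 0, 0, 0, 0.2], [0, 0, 0, 0, 0, 0, 0.2], [0, 0, 0, 0, 0, 0, 0.2]]]}}

```text
time_s: 10.95
eef_pos: [0.4688, -0.2762, 0.0065]
orientation: [-1.566, -0.008, -1.047]
wrist_force: [0.7, -0.3, -0.4]
width: 0.035
```

```bash
python3 - <<'E'
from h import *
plan((463,-271,5,-1.05,.2),step=10)
b=(300,140,370,193)
im=grab('side');x0,y0,x1,y1=b;c=im['pixels'][y0:y1,x0:x1,::-1];cv2.imwrite('pics/s2.png',cv2.resize(c,None,fx=7,fy=7,interpolation=cv2.INTER_CUBIC))
E
```

```text
t 10.95 p [ 468.8 -276.2    6.5] rpy [-1.566 -0.008 -1.047] w 35.0 F [ 0.7 -0.3 -0.4] q [-0.58  0.27  2.08  0.    0.78 -1.1 ]
[-7, 1, -2, -0.004, 0.003, 0.008, 0.2]
```

View pics/s2.png

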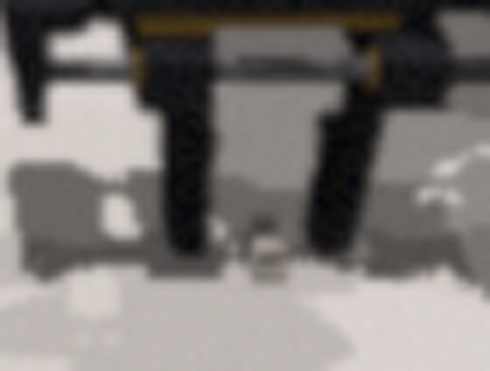

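The sharpener sits between the fingers. I'll centre along it and grip.

Call:
{"api": "apply_moves", "payload": {"rows": [[[-6, 1, -2, -0.004, 0, 0.006, 0.2], [0, 1, 0, 0, 0, 0, 0.2], [0, 0, 0, 0, 0, 0, 1], [0, 0, 0, 0, 0, 0, 1], [0, 0, 0, 0, 0, 0, 1], [0, 0, 0, 0, 0, 0, 1], [0, 0, 0, 0, 0, 0, 1], [0, 0, 0, 0, 0, 0, 1]]]}}

```text
time_s: 11.8
eef_pos: [0.4645, -0.2719, 0.0056]
orientation: [-1.57, -0.003, -1.047]
wrist_force: [0.4, -1.0, 0.4]
width: 0.0114
```

```bash
python3 - <<'E'
from h import *
plan((463,-271,100,-1.05,1),(519,183,100,-1.68,1))
E
```

```text
t 11.8 p [ 464.5 -271.9    5.6] rpy [-1.57  -0.003 -1.047] w 11.4 F [ 0.4 -1.   0.4] q [-0.58  0.27  2.08 -0.    0.79 -1.1 ]
[0, -31, 0, -0.0, 0.001, 0.001, 1]
[0, -31, 0, -0.0, 0.001, 0.001, 1]
[0, -31, 0, -0.0, 0.001, 0.001, 1]
[-33, 0, 25, -0.0, 0.057, 0.0, 1]
[-35, 0, 23, -0.0, 0.057, 0.0, 1]
[-36, 0, 21, -0.0, 0.057, 0.0, 1]
[-37, 0, 19, -0.0, 0.057, 0.0, 1]
[-38, 0, 17, -0.0, 0.057, 0.0, 1]
[-39, 0, 15, -0.0, 0.057, 0.0, 1]
[-40, 0, 12, -0.0, 0.057, 0.0, 1]
[-40, 0, 10, -0.0, 0.057, 0.0, 1]
[-41, 0, 8, -0.0, 0.057, 0.0, 1]
[-41, 0, 5, -0.0, 0.057, 0.0, 1]
[-41, 0, 3, -0.0, 0.057, 0.0, 1]
```

The width reads 11.4 mm, which agrees with the 12 mm sides. I'll carry it.

Call:
{"api": "apply_moves", "payload": {"rows": [[[0, -15, 0, 0, 0, 0, 1], [0, -30, 0, 0, 0, 0, 1], [0, -30, 0, 0, 0, 0, 1], [-25, -10, 19, 0, 0.05, 0, 1], [-33, 0, 23, 0, 0.057, 0, 1], [-36, 0, 21, 0, 0.057, 0, 1], [-37, 0, 19, 0, 0.057, 0, 1], [-38, 0, 17, 0, 0.057, 0, 1]]]}}

```text
time_s: 12.6
eef_pos: [0.4928, -0.0767, 0.1031]
orientation: [-1.56, -0.008, -1.345]
wrist_force: [1.0, -0.1, -0.8]
width: 0.0113
```

Call:
{"api": "apply_moves", "payload": {"rows": [[[-39, 0, 15, 0, 0.057, 0, 1], [-40, 0, 12, 0, 0.057, 0, 1], [-40, 0, 10, 0, 0.057, 0, 1], [-41, 0, 8, 0, 0.057, 0, 1], [-36, 0, 5, 0, 0.057, 0, 1], [-20, 0, 3, 0, 0.05, 0, 1], [0, 0, 0, 0, 0, 0, 1], [0, 0, 0, 0, 0, 0, 1]]]}}

```text
time_s: 13.4
eef_pos: [0.5287, 0.1587, 0.1136]
orientation: [-1.545, -0.001, -1.687]
wrist_force: [-1.4, 0.5, -0.7]
width: 0.0113
```

```bash
python3 - <<'E'
from h import *
plan((519,183,50,-1.68,1))
E
```

```text
t 13.4 p [528.7 158.7 113.6] rpy [-1.545e+00 -1.000e-03 -1.687e+00] w 11.3 F [-1.4  0.5 -0.7] q [ 0.25  0.13  2.01 -0.01  0.98  0.38]
[-12, 32, -7, -0.013, -0.004, 0.0, 1]
[-12, 32, -7, -0.013, -0.004, 0.0, 1]
```

Call:
{"api": "apply_moves", "payload": {"rows": [[[-12, 28, -7, -0.013, -0.004, 0, 1], [-11, 24, -6, -0.013, -0.003, 0, 1], [0, 8, 0, 0, 0, 0, 1], [0, 0, 0, 0, 0, 0, 1], [0, 0, 0, 0, 0, 0, 1]]]}}

```text
time_s: 13.9
eef_pos: [0.5213, 0.1783, 0.0558]
orientation: [-1.566, -0.001, -1.682]
wrist_force: [0.3, -0.6, -0.4]
width: 0.0115
```

```bash
python3 - <<'E'
from h import *
plan((519,183,25,-1.68,1),step=12)
E
```

```text
t 13.9 p [521.3 178.3  55.8] rpy [-1.566e+00 -1.000e-03 -1.682e+00] w 11.5 F [ 0.3 -0.6 -0.4] q [ 0.29  0.21  2.03 -0.    0.89  0.4 ]
[-1, 10, -1, -0.001, -0.001, 0.0, 1]
[-1, 10, -1, -0.001, -0.001, 0.0, 1]
[-1, 10, -1, -0.001, -0.001, 0.0, 1]
```

Call:
{"api": "apply_moves", "payload": {"rows": [[[-2, 11, -1, 0, 0, 0, 1], [-2, 10, -1, 0, 0, 0, 1], [-1, 7, 0, 0, 0, 0, 1], [0, 3, 0, 0, 0, 0, 1], [0, 0, 0, 0, 0, 0, 1], [0, 0, 0, 0, 0, 0, 1]]]}}

```text
time_s: 14.5
eef_pos: [0.5221, 0.1825, 0.0247]
orientation: [-1.562, 0.0, -1.683]
wrist_force: [-0.1, -0.7, -0.5]
width: 0.0115
```

```bash
python3 - <<'E'
from h import *
plan((519,183,25,-1.68,1),step=12)
im=grab('side');x0,y0,x1,y1=110,220,280,340;c=im['pixels'][y0:y1,x0:x1,::-1];cv2.imwrite(f'pics/s3.png',cv2.resize(c,None,fx=4,fy=4,interpolation=cv2.INTER_CUBIC))
E
```

```text
t 14.5 p [522.1 182.5  24.7] rpy [-1.562  0.    -1.683] w 11.5 F [-0.1 -0.7 -0.5] q [ 0.29  0.26  2.05 -0.    0.83  0.41]
[0, 0, -3, -0.008, -0.003, -0.0, 1]
```

View pics/s3.png

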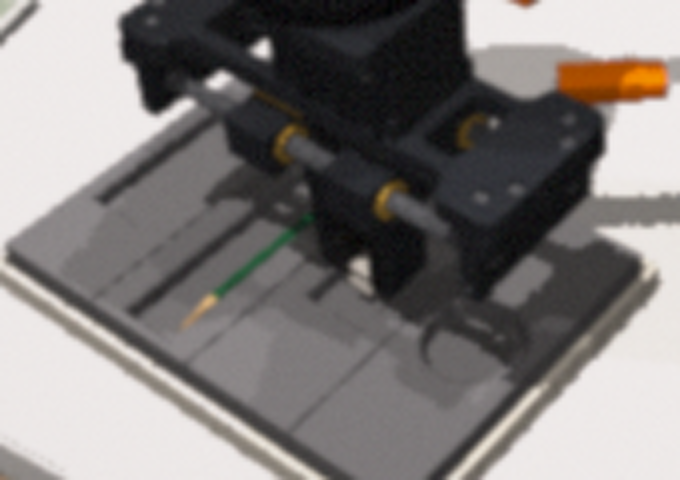

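The sharpener, at (360,275), is held level over its pocket. I'll release.

Call:
{"api": "apply_moves", "payload": {"rows": [[[0, 0, -3, -0.005, 0, 0, 1], [0, 0, 0, 0, 0, 0, 1], [0, 0, 0, 0, 0, 0, 0.6], [0, 0, 0, 0, 0, 0, 0.45], [0, 0, 0, 0, 0, 0, 0.45], [0, -10, 0, 0, 0, 0, 0.45], [0, -25, 0, 0, 0, 0, 0.2], [0, -25, 0, 0, 0, 0, -0.6]]]}}

```text
time_s: 15.35
eef_pos: [0.5161, 0.1822, 0.0846]
orientation: [-1.574, -0.002, -1.683]
wrist_force: [0.2, -0.6, -0.3]
width: 0.0381
```

```bash
python3 - <<'E'
from h import *
# eraser lengthwise: jaw along 1.892 (mod pi) -> yaw = 1.892-pi/2=0.32 or -2.82
im=grab('side');x0,y0,x1,y1=110,220,280,340;c=im['pixels'][y0:y1,x0:x1,::-1];cv2.imwrite(f'pics/s4.png',cv2.resize(c,None,fx=4,fy=4,interpolation=cv2.INTER_CUBIC))
for yaw in(.32,-2.82): print(yaw, 'j6', -0.21-1.571-yaw)
plan((519,183,110,-1.68,-.6),(550,-115,110,-2.82,-.6))
E
```

```text
0.32 j6 -2.101
-2.82 j6 1.039
t 15.4 p [519.1 183.2  89.3] rpy [-1.567  0.    -1.683] w 42.0 F [ 1.3 -0.2  1.5] q [ 0.29  0.17  2.01 -0.    0.95  0.41]
[0, -21, 0, -0.003, -0.003, -0.0, -0.6]
[33, 0, 7, 0.0, 0.127, -0.0, -0.6]
[31, 0, 11, 0.0, 0.127, -0.0, -0.6]
[30, 0, 15, 0.0, 0.127, -0.0, -0.6]
[28, 0, 19, 0.0, 0.127, -0.0, -0.6]
[25, 0, 22, 0.0, 0.127, -0.0, -0.6]
[22, 0, 25, 0.0, 0.127, -0.0, -0.6]
[19, 0, 28, 0.0, 0.127, -0.0, -0.6]
[15, 0, 30, 0.0, 0.127, -0.0, -0.6]
[11, 0, 31, 0.0, 0.127, -0.0, -0.6]
```

View pics/s4.png

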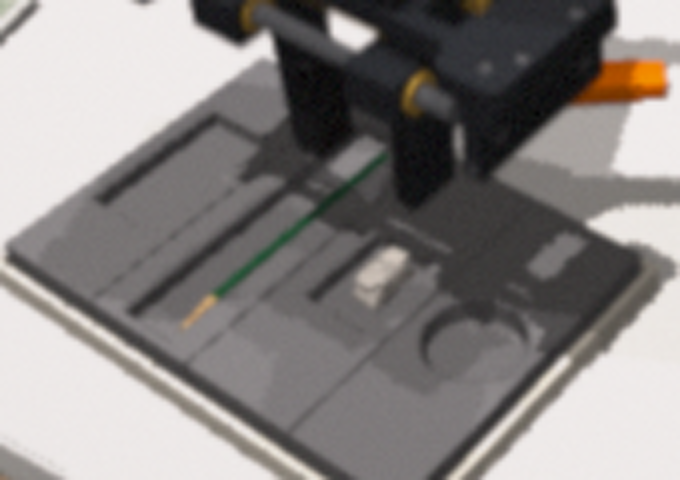

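The sharpener lies square in its pocket at (382,275). Now the eraser: I'll grip it lengthwise, because across its width the gripper body would hit the glue stick.

Call:
{"api": "apply_moves", "payload": {"rows": [[[0, -22, 0, 0, 0, 0, -0.6], [33, 0, 7, 0, 0.127, 0, -0.6], [31, 0, 11, 0, 0.127, 0, -0.6], [30, 0, 15, 0, 0.127, 0, -0.6], [28, 0, 19, 0, 0.127, 0, -0.6], [25, 0, 22, 0, 0.127, 0, -0.6], [22, 0, 25, 0, 0.127, 0, -0.6]]]}}

```text
time_s: 16.1
eef_pos: [0.5423, -0.0183, 0.1189]
orientation: [-1.562, 0.016, -2.466]
wrist_force: [0.0, 0.1, 0.7]
width: 0.0705
```

Call:
{"api": "apply_moves", "payload": {"rows": [[[19, 0, 28, 0, 0.127, 0, -0.6], [13, 0, 26, 0, 0.127, 0, -0.6], [7, 0, 15, 0, 0.1, 0, -0.6], [0, 0, 0, 0, 0, 0, -0.6], [0, 0, 0, 0, 0, 0, -0.6]]]}}

```text
time_s: 16.6
eef_pos: [0.5479, -0.1052, 0.1206]
orientation: [-1.566, 0.022, -2.84]
wrist_force: [0.1, -1.0, 0.3]
width: 0.0705
```

```bash
python3 - <<'E'
from h import *
plan((550,-115,40,-2.82,-.6))
E
```

```text
t 16.6 p [ 547.9 -105.2  120.6] rpy [-1.566  0.022 -2.84 ] w 70.5 F [ 0.1 -1.   0.3] q [-0.24  0.13  1.99  0.01  1.    1.03]
[1, 40, 5, -0.003, -0.01, -0.011, -0.6]
[1, 40, 5, -0.003, -0.01, -0.011, -0.6]
```

Call:
{"api": "apply_moves", "payload": {"rows": [[[1, 35, 5, 0, -0.01, -0.011, -0.6], [1, 30, 5, 0, -0.01, -0.011, -0.6], [0, 10, 0, 0, 0, 0, -0.6], [0, 0, 0, 0, 0, 0, -0.6], [0, 0, 0, 0, 0, 0, -0.6]]]}}

```text
time_s: 17.1
eef_pos: [0.5527, -0.111, 0.0466]
orientation: [-1.564, 0.004, -2.808]
wrist_force: [-0.5, 0.3, 1.3]
width: 0.0703
```

```bash
python3 - <<'E'
from h import *
plan((550,-115,6,-2.82,-.6),step=12)
b=(220,130,320,230)
im=grab('side');x0,y0,x1,y1=b;c=im['pixels'][y0:y1,x0:x1,::-1];cv2.imwrite('pics/e1.png',cv2.resize(c,None,fx=5,fy=5,interpolation=cv2.INTER_CUBIC))
E
```

```text
t 17.1 p [ 552.7 -111.    46.6] rpy [-1.564  0.004 -2.808] w 70.3 F [-0.5  0.3  1.3] q [-0.24  0.25  2.01 -0.    0.87  1.  ]
[1, 10, 1, -0.002, 0.003, -0.001, -0.6]
[1, 10, 1, -0.002, 0.003, -0.001, -0.6]
[1, 10, 1, -0.002, 0.003, -0.001, -0.6]
[1, 10, 1, -0.002, 0.003, -0.001, -0.6]
```

View pics/e1.png

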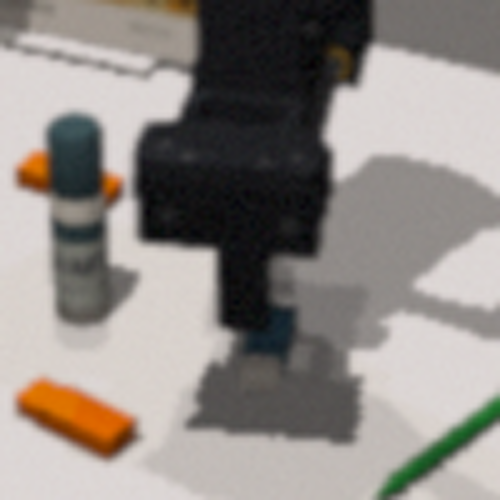

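The near finger is above the white end of the eraser at (262,370), and the gripper body is clear of the glue stick. I'll descend and check the force.

Call:
{"api": "apply_moves", "payload": {"rows": [[[2, 13, 1, 0, 0, 0, -0.6], [1, 12, 1, 0, 0, 0, -0.6], [1, 8, 1, 0, 0, 0, -0.6], [0, 4, 1, 0, 0, 0, -0.6], [0, 0, 0, 0, 0, 0, -0.6], [0, 0, 0, 0, 0, 0, -0.6]]]}}

```text
time_s: 17.75
eef_pos: [0.5524, -0.1167, 0.0097]
orientation: [-1.561, 0.009, -2.807]
wrist_force: [0.3, -0.2, 0.4]
width: 0.0704
```

Call:
{"api": "apply_moves", "payload": {"rows": [[[2, 4, 0, 0, 0, -0.005, -0.6], [0, 0, 0, 0, 0, 0, -0.6], [0, 0, 0, 0, 0, 0, 1], [0, 0, 0, 0, 0, 0, 1], [0, 0, 0, 0, 0, 0, 1], [0, 0, 0, 0, 0, 0, 1], [0, 0, 0, 0, 0, 0, 1]]]}}

```text
time_s: 18.45
eef_pos: [0.5514, -0.1178, 0.0065]
orientation: [-1.56, 0.005, -2.807]
wrist_force: [-0.4, -0.2, -0.3]
width: 0.052
```

```bash
python3 - <<'E'
from h import *
plan((550,-115,100,-2.82,1),(628,171,100,-3.25,1))
E
```

```text
t 18.45 p [ 551.4 -117.8    6.5] rpy [-1.56   0.005 -2.807] w 52.0 F [-0.4 -0.2 -0.3] q [-0.25  0.3   2.03 -0.01  0.79  0.99]
[0, -31, -1, -0.003, 0.004, -0.002, 1]
[0, -31, -1, -0.003, 0.004, -0.002, 1]
[0, -31, -1, -0.003, 0.004, -0.002, 1]
[-23, 0, -35, 0.0, 0.061, -0.0, 1]
[-21, 0, -37, 0.0, 0.061, -0.0, 1]
[-19, 0, -38, 0.0, 0.061, -0.0, 1]
[-17, 0, -39, 0.0, 0.061, -0.0, 1]
[-14, 0, -40, 0.0, 0.061, -0.0, 1]
[-12, 0, -41, 0.0, 0.061, -0.0, 1]
[-9, 0, -41, 0.0, 0.061, -0.0, 1]
```

The width is 52.0 mm, which matches the eraser's length. I'll lift and carry.

Call:
{"api": "apply_moves", "payload": {"rows": [[[0, -15, 0, 0, 0, 0, 1], [0, -30, 0, 0, 0, 0, 1], [0, -35, 0, 0, 0, 0, 1], [0, -20, 0, 0, 0, 0, 1], [-20, 0, -30, 0, 0.06, 0, 1], [-21, 0, -37, 0, 0.06, 0, 1], [-19, 0, -38, 0, 0.06, 0, 1], [-17, 0, -39, 0, 0.06, 0, 1]]]}}

```text
time_s: 19.25
eef_pos: [0.5945, 0.0408, 0.1193]
orientation: [-1.56, 0.015, -3.065]
wrist_force: [0.0, -0.2, -1.2]
width: 0.0515
```

Call:
{"api": "apply_moves", "payload": {"rows": [[[-14, 0, -40, 0, 0.06, 0, 1], [-12, 0, -38, 0, 0.06, 0, 1], [-6, 0, -22, 0, 0.05, 0, 1], [0, 0, 0, 0, 0, 0, 1], [0, 0, 0, 0, 0, 0, 1]]]}}

```text
time_s: 19.75
eef_pos: [0.6271, 0.1517, 0.1263]
orientation: [-1.566, 0.025, 3.047]
wrist_force: [0.1, 0.7, -0.3]
width: 0.0516
```

```bash
python3 - <<'E'
from h import *
plan((628,171,50,-3.25,1))
E
```

```text
t 19.75 p [627.1 151.7 126.3] rpy [-1.566  0.025  3.047] w 51.6 F [ 0.1  0.7 -0.3] q [ 0.21  0.28  1.8  -0.01  1.04  1.88]
[1, 38, -10, -0.002, 0.007, -0.013, 1]
[1, 38, -10, -0.002, 0.007, -0.013, 1]
```

Call:
{"api": "apply_moves", "payload": {"rows": [[[1, 35, -10, 0, 0.007, -0.013, 1], [1, 28, -9, 0, 0.007, -0.012, 1], [0, 10, 0, 0, 0, 0, 1], [0, 0, 0, 0, 0, 0, 1], [0, 0, 0, 0, 0, 0, 1]]]}}

```text
time_s: 20.25
eef_pos: [0.6295, 0.1648, 0.0563]
orientation: [-1.565, 0.004, 3.031]
wrist_force: [0.1, 0.9, 0.0]
width: 0.0515
```

```bash
python3 - <<'E'
from h import *
plan((628,171,25.5,-3.25,1),step=12)
E
```

```text
t 20.25 p [629.5 164.8  56.3] rpy [-1.565  0.004  3.031] w 51.5 F [0.1 0.9 0. ] q [ 0.22  0.38  1.81 -0.01  0.95  1.91]
[1, 10, -2, -0.002, -0.001, -0.001, 1]
[1, 10, -2, -0.002, -0.001, -0.001, 1]
[1, 10, -2, -0.002, -0.001, -0.001, 1]
```

Call:
{"api": "apply_moves", "payload": {"rows": [[[1, 11, -2, 0, 0, 0, 1], [1, 10, -2, 0, 0, 0, 1], [0, 7, -2, 0, 0, 0, 1], [0, 2, 0, 0, 0, 0, 1], [0, 0, 0, 0, 0, 0, 1], [0, 0, 0, 0, 0, 0, 1]]]}}

```text
time_s: 20.85
eef_pos: [0.6303, 0.1701, 0.0275]
orientation: [-1.567, 0.01, 3.03]
wrist_force: [0.3, 0.9, 0.5]
width: 0.0519
```

Call:
{"api": "apply_moves", "payload": {"rows": [[[2, 2, -1, 0, 0, -0.008, 1], [0, 0, 0, 0, 0, 0, 1], [0, 0, 0, 0, 0, 0, -0.3], [0, 0, 0, 0, 0, 0, -0.4], [0, 0, 0, 0, 0, 0, -0.4], [0, -10, 0, 0, 0, 0, -0.4], [0, -25, 0, 0, 0, 0, -0.4], [0, -40, 0, 0, 0, 0, -0.4]]]}}

```text
time_s: 21.65
eef_pos: [0.6238, 0.1707, 0.0971]
orientation: [-1.563, -0.01, 3.03]
wrist_force: [-0.6, 0.3, 0.6]
width: 0.0615
```

```bash
python3 - <<'E'
from h import *
# glue: approach high; yaw -1.68 like
plan((628,171,190,-3.25,-.4),(638,-108,190,-1.95,-.2))
E
```

```text
t 21.65 p [623.8 170.7  97.1] rpy [-1.563 -0.01   3.03 ] w 61.5 F [-0.6  0.3  0.6] q [ 0.23  0.34  1.79 -0.    1.03  1.92]
[-1, -31, 0, -0.003, -0.001, 0.003, -0.4]
[-1, -31, 0, -0.003, -0.001, 0.003, -0.4]
[-1, -31, 0, -0.003, -0.001, 0.003, -0.4]
[-4, 0, 28, 0.0, -0.13, 0.0, -0.2]
[0, 0, 28, 0.0, -0.13, 0.0, -0.2]
[3, 0, 28, 0.0, -0.13, 0.0, -0.2]
[7, 0, 27, 0.0, -0.13, 0.0, -0.2]
[10, 0, 26, 0.0, -0.13, 0.0, -0.2]
[14, 0, 24, 0.0, -0.13, 0.0, -0.2]
[17, 0, 22, 0.0, -0.13, 0.0, -0.2]
[19, 0, 20, 0.0, -0.13, 0.0, -0.2]
[22, 0, 17, 0.0, -0.13, 0.0, -0.2]
[24, 0, 14, 0.0, -0.13, 0.0, -0.2]
```

Call:
{"api": "apply_moves", "payload": {"rows": [[[0, -25, 0, 0, 0, 0.005, -0.4], [0, -31, 0, 0, 0, 0.005, -0.4], [0, -25, 0, 0, 0, 0, -0.2], [-4, -5, 25, 0, -0.13, 0, -0.2], [0, 0, 28, 0, -0.13, 0, -0.2], [3, 0, 28, 0, -0.13, 0, -0.2], [7, 0, 27, 0, -0.13, 0, -0.2], [10, 0, 26, 0, -0.13, 0, -0.2]]]}}

```text
time_s: 22.45
eef_pos: [0.6362, 0.0351, 0.2057]
orientation: [-1.556, 0.018, -2.572]
wrist_force: [0.2, -0.6, -0.2]
width: 0.0525
```

Call:
{"api": "apply_moves", "payload": {"rows": [[[14, 0, 24, 0, -0.13, 0, -0.2], [17, 0, 22, 0, -0.13, 0, -0.2], [19, 0, 20, 0, -0.13, 0, -0.2], [19, 0, 15, 0, -0.13, 0, -0.2], [12, 0, 8, 0, -0.1, 0, -0.2], [0, 0, 0, 0, 0, 0, -0.2], [0, 0, 0, 0, 0, 0, -0.2]]]}}

```text
time_s: 23.15
eef_pos: [0.645, -0.0954, 0.2139]
orientation: [-1.541, 0.006, -1.931]
wrist_force: [0.0, -0.1, -0.3]
width: 0.0528
```

```bash
python3 - <<'E'
from h import *
plan((639,-108,130,-1.95,-.2),(639,-108,55,-1.95,-.2),step=40)
T=grab('top');S=grab('side')
o=[]
for im,b in((T,(120,140,220,256)),(S,(100,225,280,355))):
    x0,y0,x1,y1=b;c=im['pixels'][y0:y1,x0:x1,::-1];o.append(cv2.resize(c,(400,int(400*(y1-y0)/(x1-x0))),interpolation=cv2.INTER_CUBIC))
q=np.zeros((464,800,3),np.uint8);q[:,:400]=o[0][:464];q[:o[1].shape[0],400:]=o[1]
cv2.imwrite('pics/e2.png',q)
c=np.array([546,180.]);a=-.11;u=np.array([np.cos(a),np.sin(a)]);v=np.array([-u[1],u[0]])
h=cv2.cvtColor(T['pixels'],cv2.COLOR_RGB2HSV).astype(int);m=((h[...,1]>60)).astype(np.uint8)*255
_,cs=comps(m,(130,150,205,180));
for k in cs:
    r=np.array([cast(T,x,y,.0245)[:2]*1000-c for x,y in k[:,0]]);A,B=r@u-82.5,r@v;print('blue across',A.min().round(1),A.max().round(1),'along',B.min().round(1),B.max().round(1))
E
```

```text
t 23.15 p [645.  -95.4 213.9] rpy [-1.541  0.006 -1.931] w 52.8 F [ 0.  -0.1 -0.3] q [-0.19  0.22  1.71  0.    1.19  0.17]
[5, 28, -1, -0.01, 0.006, -0.002, -0.2]
[5, 28, -1, -0.01, 0.006, -0.002, -0.2]
[5, 28, -1, -0.01, 0.006, -0.002, -0.2]
[0, 38, 0, 0.0, 0.0, 0.0, -0.2]
[0, 38, 0, 0.0, 0.0, 0.0, -0.2]
blue across -35.8 45.3 along -80.1 11.0
```

View pics/e2.png

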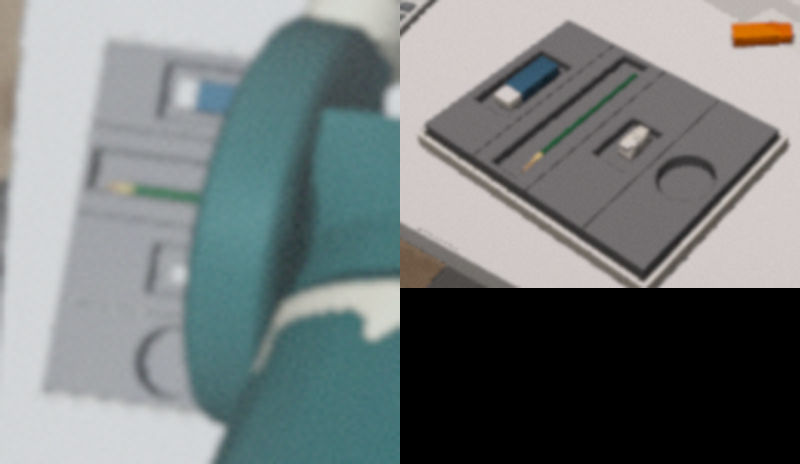

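All three lie in their pockets: eraser at (527,82), pencil along (580,120) and sharpener at (632,140) in the side crop. Next is the glue stick.

Call:
{"api": "apply_moves", "payload": {"rows": [[[5, 25, -1, -0.01, 0.004, 0, -0.2], [5, 28, -1, -0.01, 0.004, 0, -0.2], [4, 20, -1, -0.01, 0.004, 0, -0.2], [0, 5, 0, 0, 0, 0, -0.2], [0, 0, 0, 0, 0, 0, -0.2]]]}}

```text
time_s: 23.75
eef_pos: [0.6402, -0.1022, 0.1356]
orientation: [-1.568, 0.008, -1.941]
wrist_force: [0.9, -0.1, 0.1]
width: 0.0527
```

```bash
python3 - <<'E'
from h import *
plan((639,-108,58,-1.95,-.2),step=25)
S=grab('side');
# where tip midpoint should project vs glue cap: numeric check
for z in(.096,.13): print(z,np.round(proj(S,[*manip.sense()['eef_pos'][:2],z]),1))
h=cv2.cvtColor(S['pixels'],cv2.COLOR_RGB2HSV).astype(int);m=((h[...,1]>70)&(h[...,0]>85)&(h[...,0]<110)&(h[...,2]>40)).astype(np.uint8)*255
_,cs=comps(m,(215,140,260,200));print([cv2.boundingRect(c) for c in cs], 'expected top of glue',np.round(proj(S,[.639,-.108,.096]),1),np.round(proj(S,[.639,-.108,.0]),1))
T=grab('top');print(np.round(proj(T,[.639,-.108,.096]),1))
E
```

```text
t 23.75 p [ 640.2 -102.2  135.6] rpy [-1.568  0.008 -1.941] w 52.7 F [ 0.9 -0.1  0.1] q [-0.2   0.29  1.77  0.01  1.08  0.17]
[2, 19, 0, -0.001, 0.002, -0.002, -0.2]
[2, 19, 0, -0.001, 0.002, -0.002, -0.2]
[2, 19, 0, -0.001, 0.002, -0.002, -0.2]
[2, 19, 0, -0.001, 0.002, -0.002, -0.2]
0.096 [233.1 154.9]
0.13 [232.4 140.4]
[(231, 154, 8, 15)] expected top of glue [235.1 153.8] [236.9 191.3]
[288.7 155.2]
```

The cap is centred at column 235, as predicted. I'll descend, centring on the way.

Call:
{"api": "apply_moves", "payload": {"rows": [[[3, 5, 0, 0, 0, 0, -0.2], [3, 15, 0, 0, 0, 0, -0.2], [0, 20, 0, 0, 0, 0, -0.2], [0, 15, 0, 0, 0, 0, -0.2], [0, 8, 0, 0, 0, 0, -0.2], [0, 0, 0, 0, 0, 0, -0.2]]]}}

```text
time_s: 24.45
eef_pos: [0.6422, -0.1089, 0.0739]
orientation: [-1.558, 0.01, -1.941]
wrist_force: [-0.8, -0.5, 0.5]
width: 0.0529
```

Call:
{"api": "apply_moves", "payload": {"rows": [[[0, 8, -3, -0.006, 0, -0.005, -0.2], [0, 7, 0, -0.006, 0, -0.004, -0.2], [0, 0, 0, 0, 0, 0, -0.2], [0, 0, 0, 0, 0, 0, 0.3], [0, 0, 0, 0, 0, 0, 0.5], [0, 0, 0, 0, 0, 0, 1], [0, 0, 0, 0, 0, 0, 1], [0, 0, 0, 0, 0, 0, 1]]], "squeeze": 25}}

```text
time_s: 25.25
eef_pos: [0.6413, -0.1079, 0.0599]
orientation: [-1.568, 0.001, -1.941]
wrist_force: [-0.2, 0.4, -0.5]
width: 0.024
```

```bash
python3 - <<'E'
from h import *
p=np.array(manip.sense()['eef_pos'])*1000
plan((*p[:2],130,-1.95,1),(464,189,130,-1.68,1))
E
```

```text
t 25.25 p [ 641.3 -107.9   59.9] rpy [-1.568e+00  1.000e-03 -1.941e+00] w 24.0 F [-0.2  0.4 -0.5] q [-0.21  0.37  1.81  0.    0.95  0.17]
[0, -35, 0, -0.002, 0.004, -0.0, 1]
[0, -35, 0, -0.002, 0.004, -0.0, 1]
[-26, 0, -34, -0.0, -0.034, 0.0, 1]
[-27, 0, -33, -0.0, -0.034, 0.0, 1]
[-29, 0, -32, -0.0, -0.034, 0.0, 1]
[-30, 0, -31, -0.0, -0.034, 0.0, 1]
[-31, 0, -30, -0.0, -0.034, 0.0, 1]
[-32, 0, -29, -0.0, -0.034, 0.0, 1]
[-33, 0, -28, -0.0, -0.034, 0.0, 1]
[-34, 0, -27, -0.0, -0.034, 0.0, 1]
```

The width is 24 mm, so the glue stick is gripped. I'll lift and carry.

Call:
{"api": "apply_moves", "payload": {"rows": [[[0, -20, 0, 0, 0, 0, 1], [0, -30, 0, 0, 0, 0, 1], [0, -20, 0, 0, 0, 0, 1], [-20, 0, -25, 0, -0.034, 0, 1], [-27, 0, -33, 0, -0.034, 0, 1], [-29, 0, -32, 0, -0.034, 0, 1], [-30, 0, -31, 0, -0.034, 0, 1], [-31, 0, -30, 0, -0.034, 0, 1]]]}}

```text
time_s: 26.05
eef_pos: [0.5376, 0.0677, 0.1337]
orientation: [-1.561, 0.001, -1.774]
wrist_force: [0.5, -0.2, -0.0]
width: 0.0244
```

Call:
{"api": "apply_moves", "payload": {"rows": [[[-32, 0, -29, 0, -0.034, 0, 1], [-32, 0, -27, 0, -0.034, 0, 1], [-24, 0, -18, 0, -0.034, 0, 1], [0, 0, 0, 0, 0, 0, 1], [0, 0, 0, 0, 0, 0, 1]]]}}

```text
time_s: 26.55
eef_pos: [0.474, 0.1744, 0.1342]
orientation: [-1.559, 0.002, -1.662]
wrist_force: [0.3, -0.7, -0.5]
width: 0.024
```

```bash
python3 - <<'E'
from h import *
plan((464,189,100,-1.68,1))
E
```

```text
t 26.55 p [474.  174.4 134.2] rpy [-1.559  0.002 -1.662] w 24.0 F [ 0.3 -0.7 -0.5] q [ 0.31  0.03  2.08 -0.    1.03  0.4 ]
[-14, 34, -12, -0.011, 0.018, -0.002, 1]
```

Call:
{"api": "apply_moves", "payload": {"rows": [[[-7, 14, -6, -0.006, 0.009, -0.001, 1], [-7, 12, -6, -0.006, 0.009, -0.001, 1], [0, 0, 0, 0, 0, 0, 1], [0, 0, 0, 0, 0, 0, 1]]]}}

```text
time_s: 26.95
eef_pos: [0.4642, 0.188, 0.1052]
orientation: [-1.573, -0.002, -1.686]
wrist_force: [1.3, -0.7, -0.1]
width: 0.0242
```

```bash
python3 - <<'E'
from h import *
plan((464,189,72,-1.68,1))
im=grab('side');x0,y0,x1,y1=130,200,290,330;c=im['pixels'][y0:y1,x0:x1,::-1];cv2.imwrite(f'pics/g1.png',cv2.resize(c,None,fx=4,fy=4,interpolation=cv2.INTER_CUBIC))
E
```

```text
t 26.95 p [464.2 188.  105.2] rpy [-1.573 -0.002 -1.686] w 24.2 F [ 1.3 -0.7 -0.1] q [ 0.34  0.06  2.1  -0.    0.98  0.45]
[-1, 33, 0, 0.002, -0.006, 0.002, 1]
```

Call:
{"api": "apply_moves", "payload": {"rows": [[[0, 10, 0, 0, 0, 0, 1], [0, 10, 0, 0, 0, 0, 1], [0, 7, 0, 0, 0, 0, 1], [0, 3, 0, 0, 0, 0, 1], [0, 0, 0, 0, 0, 0, 1], [0, 0, 0, 0, 0, 0, 1]]]}}

```text
time_s: 27.6
eef_pos: [0.4645, 0.1868, 0.0721]
orientation: [-1.574, -0.002, -1.688]
wrist_force: [0.0, -0.2, -0.2]
width: 0.0243
```

Call:
{"api": "apply_moves", "payload": {"rows": [[[-1, 1.5, 0, 0, 0, 0, 1], [0, 0.5, 0, 0, 0, 0, 1], [0, 0, 0, 0, 0, 0, 1]]]}}

```text
time_s: 27.9
eef_pos: [0.4652, 0.1882, 0.0708]
orientation: [-1.572, -0.001, -1.688]
wrist_force: [-0.4, 0.4, 0.1]
width: 0.0243
```

Call:
{"api": "apply_moves", "payload": {"rows": [[[0, 0.8, 0, 0, 0, 0, 1], [0, 0, 0, 0, 0, 0, 0.4], [0, 0, 0, 0, 0, 0, 0.2], [0, 0, 0, 0, 0, 0, -0.1], [0, 0, 0, 0, 0, 0, -0.2], [0, 0, 0, 0, 0, 0, -0.2], [0, -5, 0, 0, 0, 0, -0.2], [0, -15, 0, 0, 0, 0, -0.2]]]}}

```text
time_s: 28.7
eef_pos: [0.4641, 0.1878, 0.0894]
orientation: [-1.575, -0.003, -1.688]
wrist_force: [0.8, -1.0, 0.1]
width: 0.0527
```

Call:
{"api": "apply_moves", "payload": {"rows": [[[0, -25, 0, 0, 0, 0, -0.2], [0, -35, 0, 0, 0, 0, -0.2], [0, -35, 0, 0, 0, 0, -0.2], [0, -30, 0, 0, 0, 0, -0.2], [0, 0, 0, 0, 0, 0, -0.2], [0, 0, 0, 0, 0, 0, -0.2]]]}}

```text
time_s: 29.3
eef_pos: [0.4647, 0.1881, 0.2218]
orientation: [-1.573, -0.002, -1.688]
wrist_force: [0.3, -0.6, 0.1]
width: 0.0528
```

```bash
python3 - <<'E'
from h import *
plan()
S=grab('side');im=S['pixels'][150:345,100:360,::-1];cv2.imwrite('pics/fin.png',cv2.resize(im,None,fx=3,fy=3,interpolation=cv2.INTER_CUBIC))
print('glue axis expected',np.round(proj(S,[.464,.189,.010]),1),np.round(proj(S,[.464,.189,.106]),1))
E
```

```text
t 29.3 p [464.7 188.1 221.8] rpy [-1.573 -0.002 -1.688] w 52.8 F [ 0.3 -0.6  0.1] q [ 0.34 -0.05  1.99 -0.    1.21  0.45]
glue axis expected [231.4 308.6] [228.2 263.9]
```

View pics/fin.png

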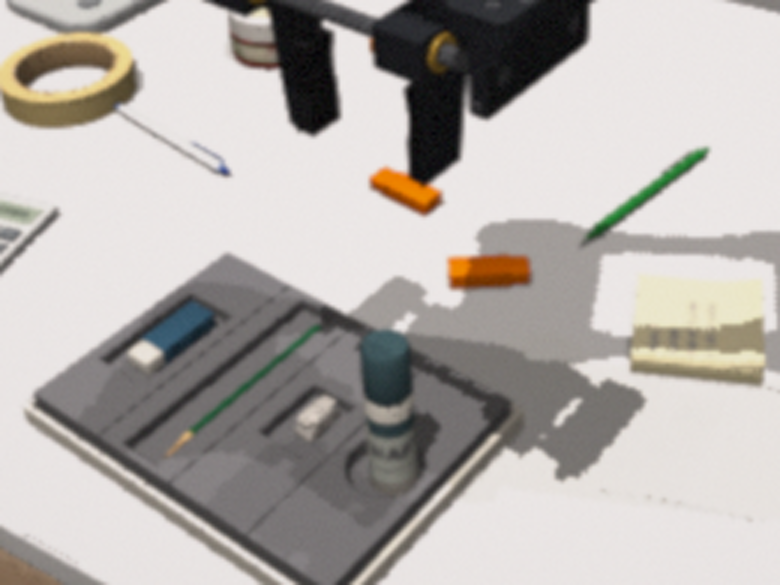

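The glue stick stands upright in the well at (388,420), and the other three lie in their pockets. The ballpen has not moved, and the gripper is clear.

```bash
python3 -c "
from cell import manip
print(manip.hand_in())"
```

```text
the job is handed in; nothing more can be done
None
```

The kit is in the organiser and handed in at about 29 s of the 99 s allowed. I placed the pencil, sharpener and eraser in their pockets, then stood the glue stick in the round well last. `hand_in()` gave no verdict.

**Last checks:**
- **Final side picture:** it shows all four items in their own places, with the glue stick upright and the gripper open above it, touching nothing. The ballpen and the two orange erasers in that view lie where they were.
- **Forces:** the wrist force stayed within a few newtons at every reading.
- **Pencil:** it lies about 6 mm to one side of its groove, against ±9.5 mm allowed. The earlier pictures show the same.

**Not confirmed:**
- **Eraser:** the numeric check from the top camera was unusable because the arm blocked the view. Its placement is confirmed only by pictures.
- **Pencil:** the side-view version of its measurement picked up an orange eraser instead, so I discarded it.
- **USB stick:** it was outside the last picture, so I did not re-check it. The gripper passed near it when picking up the pencil but showed no contact force.

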